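# Gather bushes in the tote's spout corner over the demagnetiser

### The job

Turn the demagnetiser's dial clockwise until its white pointer line stands at the one long thick mark of its scale, and let go of the dial. Then pick up the parts tote by its bar handle and tilt it so that all four loose steel bushes slide into the corner with the low cut-off spout, and finish holding the tote there, clearly tilted, with that spout corner a few centimetres above the middle of the demagnetiser's dark square pad and touching neither pad nor housing; do not put the tote down or let go of it, and leave the other things on the board where they are.

Things in the scene. Friction and masses are not known exactly. Their poses are not given: they have to be found in the camera images.
- dial (a joint): Strength dial of the bench demagnetiser: a black bar-grip knob with a vertical axis, turning clockwise seen from above as the value grows (0 to 5 rad, light friction, stays where left). At value q its white pointer line points, seen from above, q clockwise from the -x direction of point pad's frame. The long thick mark of the scale is at 1.745 rad (100 degrees); the short marks stand every 25 degrees.
- dial_grip (a point): Point on the dial's axis, 7 mm below the top of its grip bar; turns with the dial. The bar is 42 mm long (along this frame's x), 14 mm thick (along y) and 32 mm tall, standing on a 44 mm disc whose top is 23 mm below this point. The housing's flat top is 37 mm below this point.
- dial_mark (a point): The long thick black mark (14 mm long, 4 mm wide; the other ten are 5 mm and thinner) on the housing's flat top; the point is its middle, 43 mm from the dial's axis.
- pad (a point): Middle of the top of the demagnetiser's dark steel pad, 100 x 100 mm with a light strip across its middle. The demagnetiser is a fixed grey box 130 mm (x of this frame) by 240 mm (y), its flat top 7 mm below this point and its foot 43 mm below it, on a grey riser board (525 x 725 mm) whose top, at z = 0.13, carries everything of the task. The box's middle is 55 mm from the pad's middle along +y of this frame and the dial's axis 121 mm along +y.
- tote_handle (a point): Centre of the tote's bar handle, 82 mm above the tote's underside; frame as the tote's: x along its length, y along the bar, z up. The bar is 16 mm thick (x), 24 mm tall (z), 130 mm long (y), runs over the middle of the tote and is fixed to the outside of its long walls. Gripped across x at its middle; fingers have free space on both sides, and 66 mm beneath it down to the tote's floor.
- tote: Loose grey open tote, 150 x 120 mm (x, y) outside, walls 45 mm high and 4 mm thick, floor 4 mm, about 0.3 kg empty; origin at the middle of its underside. One corner (-x, +y) is cut off at 45 degrees (34 mm off each side) by a low 28 mm lip, the spout.
- tote_spout (a point): On the tote's inner floor (4 mm above its underside), just inside the middle of the spout's lip; in the tote's frame at x = -53.5, y = +38.5, and 78 mm below the handle's centre. The tote's material reaches about 6 mm further out at the lip.
- bush0_c (a point): Centre of a loose steel bush in the tote: cylinder 24 mm across, 14 mm high, 25 g, oily; it slides on the tote's floor and walls at a tilt of about 15 to 20 degrees and gathers fully in the corner at 30 degrees.
- bush1_c (a point): Centre of a loose steel bush in the tote: cylinder 24 mm across, 14 mm high, 25 g, oily; it slides on the tote's floor and walls at a tilt of about 15 to 20 degrees and gathers fully in the corner at 30 degrees.
- bush2_c (a point): Centre of a loose steel bush in the tote: cylinder 24 mm across, 14 mm high, 25 g, oily; it slides on the tote's floor and walls at a tilt of about 15 to 20 degrees and gathers fully in the corner at 30 degrees.
- bush3_c (a point): Centre of a loose steel bush in the tote: cylinder 24 mm across, 14 mm high, 25 g, oily; it slides on the tote's floor and walls at a tilt of about 15 to 20 degrees and gathers fully in the corner at 30 degrees.
- clamp_block: Orange clamp block, 30 x 70 x 38 mm; bystander, to be left alone; origin in the middle of its underside
- tape_roll: Roll of masking tape, 94 mm across, 24 mm high; bystander, to be left alone; origin in the middle of its underside
- marker: Black marker with red cap, 16 x 134 x 18 mm, lying; bystander, to be left alone; origin in the middle of its underside
- screwdriver_red: Screwdriver with red handle, 24 x 190 x 22 mm, lying; bystander, to be left alone; origin in the middle of its underside
- mains_plug: Black two-pin plug, 24 x 70 x 18 mm, lying; bystander, to be left alone; origin in the middle of its underside
- alcohol_bottle: White bottle with red cap, 57 mm across, 130 mm tall, standing; bystander, to be left alone; origin in the middle of its underside

How it is judged (in metres and radians):
On the way, in this order (a step that is already met when the one before it is completed fails the run):
1. the dial is set to the long mark and let go of, the tote still standing (value of joint dial between 1.605 and 1.885 rad and contact force between the fingers and dial below 0.1 N and height (world z) of tote below 0.14 m), for 0.2 s.
2. the tote is lifted off the board (height (world z) of tote above 0.16 m), for 0.2 s.
At the end, for the whole second after the job is handed in: Dial within 0.14 rad of the long mark; tote held still in the fingers, tilted 0.3 to 1.0 rad, not touching the demagnetiser; all bush centres within 60 mm of tote_spout; tote_spout within 35 mm horizontally of the pad's middle and 12 to 80 mm above it (value of joint dial between 1.605 and 1.885 rad and angle between tote's own z axis and vertical between 0.3 and 1 rad and distance between each of bush0_c, bush1_c, bush2_c, bush3_c and tote_spout below 0.06 m and horizontal distance between tote_spout and pad below 0.035 m and z of tote_spout in the frame of pad between 0.012 and 0.08 m and contact force between tote and demag below 0.1 N and contact force between the fingers and tote above 1 N and linear speed of tote below 0.03 m/s); the arm keeps its last pose, push and grip.
It fails at once if a bystander is moved by more than 25 mm (distance of any of clamp_block, tape_roll, marker, screwdriver_red, mains_plug, alcohol_bottle from where it was at the start of the episode above 0.025 m).
It also fails if it takes over 48 s, if anything falls off the work surface, if the arm or the gripper's body presses on something with over 40 N, if the wrist force passes 120 N, or if a joint passes its speed limit or range.

### The arm

A 6-joint arm with a two-finger parallel gripper is mounted at the origin on a cart in front of the work surface, level with it; the furniture and walls round the work are solid. World frame = base frame: x ahead of the robot, y to its left, z up, the work surface at z = 0. Lengths are in mm, angles in rad, forces in N, time in s.
With the tool pointing down it reaches from about 275 to 1000 mm from the base axis. Payload 8.4 kg.
Tool frame: the origin (TCP) lies on the centre line of the jaws, within the pads' length; the fingertips stand 11 mm ahead of it and the grasp point (between the pads) lies 8 mm behind it (manip.tips_ahead is the distance from the TCP to the fingertips, in mm); z points along the fingers, y is the line along which they close (so a half turn about z gives the same grasp; the last joint's range is limited). The gripper opens to 85 mm and grips with 20 to 120 N. Pads are 22 mm wide; open, the fingers measure 114 mm over their backs; the gripper's body (76 mm by 85 mm) begins 54 mm behind the grasp point. The pads swing forward as they close: fully open they stand 13 mm farther back than shut.
Start: joints at [-1.335, 0.353, 1.633, -0, 1.155, -0.002], TCP at [147.227, -607.414, 242.281] pointing down, gripper open.
Joint ranges: [-2.63, 2.63], [-0.92, 2.1], [0.06, 2.66], [-1.3, 4.44], [0, 2.69], [-3.02, 3.02]. Speed limits (rad/s): [2.22, 2.22, 2.79, 3.14, 3.14, 3.14].

### API

Orientations are given as a unit quaternion [w, x, y, z].
In Python, from cell import manip gives the robot as it stands. The module is installed in compiled form; this text tells all that it offers.
- The arm moves only by the tool play_rows, never from a script. Its argument "motion" is text: rows parted by semicolons, each of 5 numbers parted by spaces: the closure, from -1 (fully open) to 1 (shut), then the shift along the tool's x, y, z in cm, then the turn about the tool's z in degrees. A call has 1 to 8 rows; each row shifts and turns the commanded pose from where the row before left it, along the tool's axes as they then stand; what a row does not reach is not made up. A row lasts 1/10 s, in which the tool goes at most 50 mm and 8.59 degrees, less where a joint would pass 70% of its speed; a pose out of reach is approached as far as the arm can. A call with a gripper value outside its range is refused whole. The fingers move at their own pace and stop on an object; "newtons" is the grip in N (left out, the last holds). Time passes only in rows, so rows that do not move let the fingers close. It gives the time, the measured TCP pose, the force, the opening and the grip force at its end, in the units of the state.
- manip.state(): the state, without advancing time (a new reading comes with each control period).
- manip.camera(name): name is "scene" or "side" or "wrist"; returns a dict with "image" (384x512x3 uint8, red, green, blue), "fov_y" (degrees; the focal length in pixels is half the picture's height over the tangent of half this angle, whatever the lens; pixels are square), "cx", "cy" (the principal point, pixels), "pose" (4x4, takes a point from camera to world coordinates); the wrist camera has in their place "T_tool_cam" (4x4, takes a point from camera to tool coordinates, whose origin is the TCP and whose axes are the flange's). Camera axes: x right, y up, looking along -z (the intrinsics and any distortion apply to the point x, -y, -z); pixel columns grow to the right and rows downward; lengths in mm; the calibration is good to about 2 mm. A picture is of the moment at which its call begins: read the wrist's pose just before it. There is no depth.
- manip.close_job(): hands the job in; it is judged then, once.
Trained networks look in a picture, given as the dict that the camera call returned (one of the last four; its "shot" number tells which), for a name from the list of things; names that differ only in an ending like _2 or _b are one class to them, and where a whole thing is asked for, a point or a joint stands for the part that bears it (a point fixed in the world has none). Each returns a list of dicts, best first, with "score" (0 to 1); they miss things now and then, are a little off and sometimes report something else, mostly with a low value. They report only what shows in the picture. A call takes as long as a camera call.
- manip.boxes_of(thing, picture): "centre" ([x, y, z] in mm, in world coordinates, good to about 4 mm: the middle of the surface that is visible of it).
- manip.pinpoint(thing, picture): "centre" ([x, y, z] in mm, in world coordinates, good to about 4 mm: a listed point, or the origin of a listed thing).
The state is a dict: "time_s": time; "joint_positions": joint angles; "qd": joint speeds; "joint_torque": joint torques, N m; "tcp_pos": TCP position; "eef_rot": TCP orientation; "contact_force": force on the tool from outside, world axes, zero at the start; "ft_torque": the same for the moment, N m; "finger_gap": opening from 0.0 (shut) to 1.0 (fully open); "gripper_force": force on a finger pad.
Only numpy, scipy, OpenCV 4.12 (cv2) and the standard library are available. Lean on these libraries where they do the work, as an engineer would, in place of code of your own. Each camera call takes 0.05 s, during which the arm holds its last target. There are 200 camera calls.

## Working session

There is one attempt and no reset: what is moved stays moved. The work goes in short steps, Python scripts to look and compute and a tool call to move; the robot and the scene stay as the last step left them, time stands still between calls to the robot, and variables do not carry over. Pictures are saved under pics/ and viewed, at most 10 in all, crops included, and the job is handed in when it is done.

Besides the shell and the picture viewer there is one more tool, called after "Request:" in YAML: its name, and indented under it one key for each argument. play_rows: Moves the arm, as the interface text tells. Its arguments: {"type":"object","properties":{"motion":{"type":"string"},"newtons":{"type":"number"}},"required":["motion"]}

```bash
mkdir -p pics
cat > m.py <<'E'
from cell import manip
import cv2, numpy as np
np.set_printoptions(precision=1,suppress=True)
def shot(cam,name=None):
    c=manip.camera(cam)
    if name: cv2.imwrite(f'pics/{name}.png',c['image'][:,:,::-1])
    return c
def pp(things,c,n=1):
    for t in things:
        for r in manip.pinpoint(t,c)[:n]: print(t,np.array(r['centre']),round(r['score'],2))
E
python3 - <<'E'
from m import *
s=manip.state();print(s['tcp_pos'],s['eef_rot'],s['time_s'],s['finger_gap'],manip.tips_ahead)
T=['dial_grip','dial_mark','pad','tote_handle','tote','tote_spout','clamp_block','tape_roll','marker','screwdriver_red','mains_plug','alcohol_bottle']
for n in ('scene','side'):
    c=shot(n,n+'0'); print(n,np.array(c['pose']),c['fov_y']); pp(T,c)
print(manip.state()['time_s'])
a=cv2.imread('pics/scene0.png');b=cv2.imread('pics/side0.png')
E
```

```text
[ 147.1 -607.   241.5] [-0.   1.   0.1 -0. ] 0.0 0.9986517394053497 11.0
scene [[   0.9    0.4   -0.3  267.9]
 [  -0.5    0.7   -0.6 -487.1]
 [  -0.     0.6    0.8  933.9]
 [   0.     0.     0.     1. ]] 54.64057164580989
dial_grip [488.6 276.7 201.3] 0.78
dial_mark [496.1 319.9 169.1] 0.91
pad [502.5 157.9 170.1] 0.69
tote_handle [ 517.7 -164.3  210.5] 0.63
tote [ 518.7 -167.9  127. ] 0.78
tote_spout [ 463.3 -191.5  131.8] 0.81
clamp_block [661.3  -7.9 130.8] 0.8
tape_roll [ 692.6 -148.8  128. ] 0.75
marker [ 376.9 -252.2  134.4] 0.7
screwdriver_red [359.5 253.  130.5] 0.8
mains_plug [392.2 -15.2 131.5] 0.7
alcohol_bottle [ 675.7 -278.8  129.8] 0.68
side [[ -0.9   0.3  -0.4  25.6]
 [ -0.5  -0.4   0.7 882.2]
 [  0.    0.8   0.5 824.4]
 [  0.    0.    0.    1. ]] 50.40875403120996
dial_grip [491.  279.1 205.8] 0.58
dial_mark [493.9 321.  171.5] 0.94
pad [500.1 158.5 175.6] 0.94
tote_handle [ 524.6 -163.8  212.4] 0.67
tote [ 523.5 -168.5  131.1] 0.79
tote_spout [ 461.3 -190.3  133.8] 0.73
clamp_block [658.   -7.  129.9] 0.55
tape_roll [392.4 -13.2 131.9] 0.69
marker [ 377.7 -250.2  134.3] 0.51
screwdriver_red [360.4 251.4 128.4] 0.89
mains_plug [394.7 -15.5 132.5] 0.53
1.3
```

View both.

View pics/scene0.png

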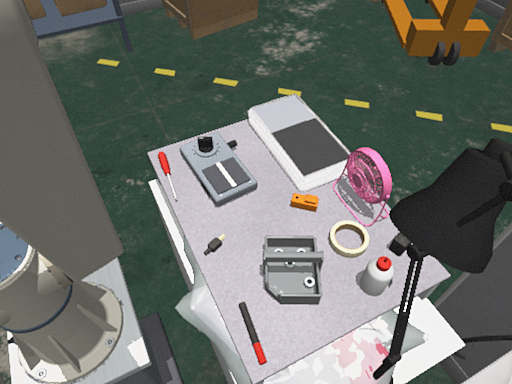

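View pics/side0.png

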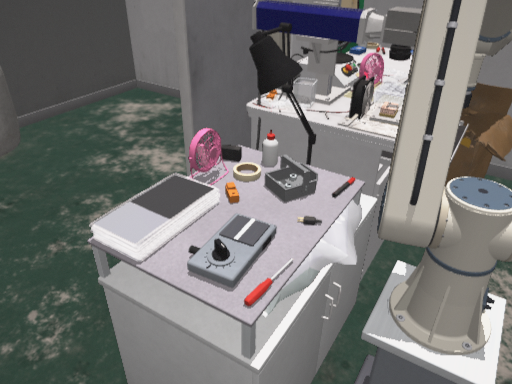

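Scene view: the demagnetiser is upper left with its dial at (205,145). The tote is at (292,270) with its spout at lower left (268,290), and the lamp is on the right. The side view shows the dial at (220,250). I still need the lamp clearance, the tool axes and the dial pointer.

```bash
cat >> m.py <<'E'
from scipy.spatial.transform import Rotation as Ro
def rot(s): q=s['eef_rot']; return Ro.from_quat([q[1],q[2],q[3],q[0]]).as_matrix()
def K(c):
    f=192/np.tan(np.radians(c['fov_y']/2)); return f,c['cx'],c['cy']
def ray(c,u,v,P=None):
    P=np.array(c['pose']) if P is None else P
    f,cx,cy=K(c); d=P[:3,:3]@np.array([(u-cx)/f,-(v-cy)/f,-1]); return P[:3,3],d/np.linalg.norm(d)
def proj(c,X,P=None):
    P=np.array(c['pose']) if P is None else P
    f,cx,cy=K(c); p=(np.atleast_2d(X)-P[:3,3])@P[:3,:3]; return np.c_[cx+f*p[:,0]/-p[:,2], cy-f*p[:,1]/-p[:,2]]
def go(target):
    s=manip.state(); print('t',s['time_s'],'tcp',np.array(s['tcp_pos']),'tool shift cm',(rot(s).T@(np.array(target)-s['tcp_pos']))/10)
def topdown(c,ctr,z,half,P=None,n=480):
    g=np.array([[ctr[0]+half,ctr[1]+half,z],[ctr[0]+half,ctr[1]-half,z],[ctr[0]-half,ctr[1]-half,z],[ctr[0]-half,ctr[1]+half,z]])
    H=cv2.getPerspectiveTransform(proj(c,g,P).astype(np.float32),np.float32([[0,0],[n,0],[n,n],[0,n]]))
    return cv2.warpPerspective(c['image'][:,:,::-1],H,(n,n))
E
python3 - <<'E'
from m import *
s=manip.state(); print(rot(s).round(3).tolist())
a=shot('scene');b=shot('side')
def tri(p,q):
    o1,d1=ray(a,*p);o2,d2=ray(b,*q)
    A=np.c_[d1,-d2]; t=np.linalg.lstsq(A,o2-o1,rcond=None)[0]; x,y=o1+t[0]*d1,o2+t[1]*d2
    return (x+y)/2,np.linalg.norm(x-y)
print('lamphead',tri((470,215),(275,65)),'joint',tri((410,240),(300,75)),'base',tri((385,375),(313,145)))
print('fan',tri((368,170),(205,145)))
cv2.imwrite('pics/dial_td.png',np.hstack([topdown(b,(490,278),205,60,n=380),topdown(a,(490,278),205,60,n=380)]))
go((470,278,380))
E
```

```text
[[0.972, 0.236, 0.0], [0.236, -0.972, -0.0], [0.0, 0.0, -1.0]]
lamphead (array([ 707.9, -340.8,  465.4]), np.float64(7.361753429524581)) joint (array([ 606.5, -328.8,  450.5]), np.float64(6.367134375520537)) base (array([ 575.7, -444. ,  157.1]), np.float64(13.464462085315729))
fan (array([795.3, -58.8, 253. ]), np.float64(1.031071698012515))
t 1.4 tcp [ 147.2 -607.4  242.3] tool shift cm [ 52.2 -78.4 -13.8]
```

View pics/dial_td.png

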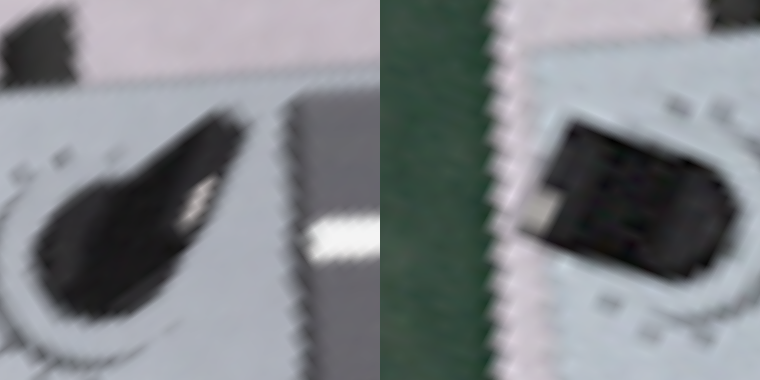

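The lamp is clear of the straight path, so I'm moving above the dial now.

Request:
play_rows:
  motion: "-1 2.6 -3.9 -0.8 0;-1 2.6 -3.9 -0.8 0;-1 2.6 -3.9 -0.8 0;-1 2.6 -3.9 -0.8 0;-1 2.6 -3.9 -0.8 0;-1 2.6 -3.9 -0.8 0;-1 2.6 -3.9 -0.8 0;-1 2.6 -3.9 -0.8 0"

```text
time_s: 2.2
tcp_pos: [276.0, -253.5, 306.8]
eef_rot: [0.0, 0.993, 0.118, 0.0]
contact_force: [1.5, 0.6, -0.4]
finger_gap: 1.003
gripper_force: 0.0
```

Request:
play_rows:
  motion: "-1 2.6 -3.9 -0.8 0;-1 2.6 -3.9 -0.8 0;-1 2.6 -3.9 -0.8 0;-1 2.6 -3.9 -0.8 0;-1 2.6 -3.9 -0.8 0;-1 2.6 -3.9 -0.8 0;-1 2.6 -3.9 -0.8 0;-1 2.6 -3.9 -0.8 0"

```text
time_s: 3.0
tcp_pos: [404.7, 99.2, 371.0]
eef_rot: [0.0, 0.993, 0.119, 0.001]
contact_force: [1.4, 0.0, -0.0]
finger_gap: 1.001
gripper_force: 0.0
```

Request:
play_rows:
  motion: "-1 2.6 -3.9 -0.3 0;-1 2.6 -3.9 0 0;-1 2.6 -3.9 0 0;-1 2.6 -3.9 0 0;-1 0 0 0 0;-1 0 0 0 0"

```text
time_s: 3.6
tcp_pos: [468.6, 273.8, 372.7]
eef_rot: [0.0, 0.993, 0.12, -0.001]
contact_force: [-0.4, -1.3, 0.2]
finger_gap: 1.0
gripper_force: 0.0
```

Run:
```python
from m import *
s=manip.state(); R=rot(s); print(s['joint_positions'],R.round(2).tolist())
M=np.eye(4);M[:3,:3]=R;M[:3,3]=s['tcp_pos']
c=shot('wrist','w1'); print(np.array(c['T_tool_cam']))
P=M@np.array(c['T_tool_cam'])
for t in ('dial_grip','dial_mark','pad'):
    for r in manip.pinpoint(t,c)[:1]: print(t,np.array(r['centre']),r['score'], proj(c,r['centre'],P))
cv2.imwrite('pics/td1.png',topdown(c,(490,278),212,60,P))
go((490,278,380))
```

```text
[ 0.5  0.1  1.6 -0.   1.4  1.9] [[0.97, 0.24, -0.0], [0.24, -0.97, -0.0], [-0.0, 0.0, -1.0]]
[[   0.     0.9    0.3   81.5]
 [   1.    -0.     0.    -0.6]
 [   0.     0.3   -0.9 -131. ]
 [   0.     0.     0.     1. ]]
dial_grip [494.1 279.3 200.6] 0.95 [[257.9 140.6]]
dial_mark [496.2 321.1 167.8] 0.95 [[216.4 122.1]]
pad [496.8 156.2 173. ] 0.9 [[379.2 162.3]]
t 3.8 tcp [468.6 272.  373.6] tool shift cm [ 2.2 -0.1 -0.6]
```

View pics/td1.png

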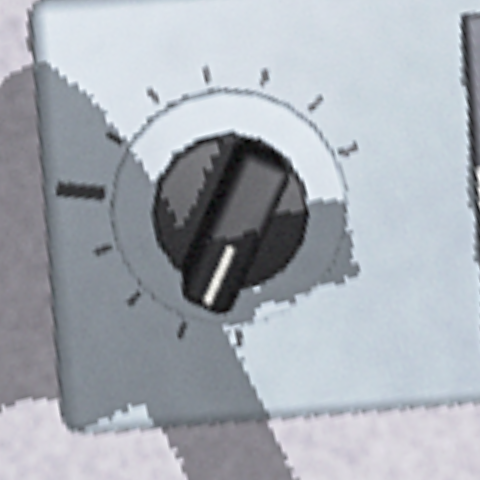

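Wrist top-down view: the bar is centred at (235,222) and the pointer runs (232,245) to (207,303), so it stands at about 157° in world, q≈28°. The long mark at (80,190) is at about 85°, so the dial needs 72° clockwise. I'll align the jaws by turning the tool −143°, which keeps j6 in range.

Request:
play_rows:
  motion: "-1 0 0 0.8 -8.4;-1 0 0 0.8 -8.4;-1 0 0 0.8 -8.4;-1 0 0 0.8 -8.4;-1 0 0 0.8 -8.4;-1 0 0 0.8 -8.4;-1 0 0 0.8 -8.4;-1 0 0 0.8 -8.4"

```text
time_s: 4.6
tcp_pos: [468.8, 272.0, 309.5]
eef_rot: [0.0, 0.76, 0.65, 0.0]
contact_force: [-1.4, 0.3, 0.1]
finger_gap: 1.0
gripper_force: 0.0
```

Request:
play_rows:
  motion: "-1 0 0 0 -8.4;-1 0 0 0 -8.4;-1 0 0 0 -8.4;-1 0 0 0 -8.4;-1 0 0 0 -8.4;-1 0 0 0 -8.4;-1 0 0 0 -8.4;-1 0 0 0 -8.4"

```text
time_s: 5.4
tcp_pos: [468.8, 272.0, 309.8]
eef_rot: [0.0, 0.273, 0.962, 0.0]
contact_force: [0.3, -0.3, 0.4]
finger_gap: 1.002
gripper_force: 0.0
```

Request:
play_rows:
  motion: "-1 0 0 0 -8.4;-1 0 0 0 0"

```text
time_s: 5.6
tcp_pos: [468.8, 272.2, 309.8]
eef_rot: [0.0, 0.204, 0.979, 0.0]
contact_force: [-1.0, 0.8, -0.1]
finger_gap: 1.0
gripper_force: 0.0
```

Run:
```python
from m import *
s=manip.state(); R=rot(s); print(s['joint_positions'],'tool y ang',np.degrees(np.arctan2(R[1,1],R[0,1])))
go((493.5,279,197))
```

```text
[ 0.5  0.2  1.7 -0.   1.2 -0.6] tool y ang 66.47812841288561
t 5.6 tcp [468.8 272.2 309.8] tool shift cm [-2.   1.6 11.3]
```

Request:
play_rows:
  motion: "-1 -2 1.6 0 0;-1 0 0 4 0;-1 0 0 4 0;-1 0 0 3.3 0;-1 0 0 0 0;0.4 0 0 0 0;1 0 0 0 0;1 0 0 0 0"
  newtons: 25

```text
time_s: 6.4
tcp_pos: [494.7, 280.3, 198.4]
eef_rot: [0.001, 0.205, 0.979, 0.001]
contact_force: [0.4, -0.5, 1.2]
finger_gap: 0.513
gripper_force: 0.0
```

Request:
play_rows:
  motion: "1 0 0 0 0;1 0 0 0 0;1 0 0 0 0;1 0 0 0 0"

```text
time_s: 6.8
tcp_pos: [493.0, 277.7, 197.4]
eef_rot: [-0.0, 0.204, 0.979, -0.002]
contact_force: [-4.4, -12.1, 12.9]
finger_gap: 0.155
gripper_force: 28.5
```

Request:
play_rows:
  motion: "1 0 -0.15 0 8;1 0 0 0 8;1 0 0 0 8;1 0 0 0 8;1 0 0 0 8;1 0 0 0 8;1 0 0 0 8;1 0 0 0 8"

```text
time_s: 7.6
tcp_pos: [491.4, 276.4, 197.4]
eef_rot: [0.0, 0.694, 0.72, -0.002]
contact_force: [-10.1, -10.8, 16.4]
finger_gap: 0.156
gripper_force: 29.0
```

Request:
play_rows:
  motion: "1 0 0 0 8;1 0 0 0 0;1 0 0 0 0;-1 0 0 0 0;-1 0 0 0 0;-1 0 0 0 0;-1 0 0 -4 0;-1 0 0 -5 0"

```text
time_s: 8.4
tcp_pos: [491.8, 277.9, 285.1]
eef_rot: [-0.001, 0.741, 0.672, -0.002]
contact_force: [0.8, 0.2, 0.0]
finger_gap: 0.98
gripper_force: 0.0
```

Request:
play_rows:
  motion: "-1 0 0 -5 0;-1 0 0 -3 0;-1 0 0 0 0"

```text
time_s: 8.7
tcp_pos: [494.9, 279.6, 371.5]
eef_rot: [0.001, 0.741, 0.672, 0.004]
contact_force: [0.2, 0.6, -0.0]
finger_gap: 1.002
gripper_force: 0.0
```

Run:
```python
from m import *
s=manip.state(); R=rot(s); print(s['tcp_pos'],s['joint_positions'],'tool y ang',np.degrees(np.arctan2(R[1,1],R[0,1])))
M=np.eye(4);M[:3,:3]=R;M[:3,3]=s['tcp_pos']
c=shot('wrist','w2'); 
P=M@np.array(c['T_tool_cam'])
pp(['dial_grip','dial_mark','pad'],c)
cv2.imwrite('pics/td2.png',topdown(c,(490,278),208,60,P))
```

```text
[494.9 279.6 371.5] [0.5 0.2 1.6 0.  1.4 0.6] tool y ang -5.57228123287527
dial_grip [492.2 277.4 202.1] 0.77
dial_mark [495.8 318.9 168.4] 0.63
pad [501.6 157.9 174.4] 0.98
```

View pics/td2.png

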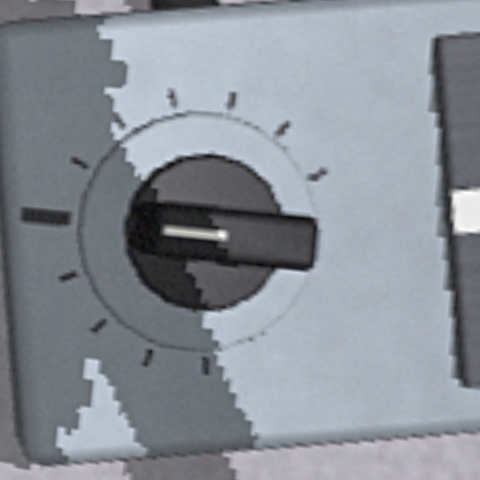

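The pointer (228,236)→(163,231) lies along the mark's direction (22..70,216), both at about 85°, so the dial is set. Rows cannot command tilt, so I'll test with an empty gripper whether the tool tilts at the reach limit, going straight up in free space.

Request:
play_rows:
  motion: "-1 -3 0 -3.9 0;-1 -3 0 -3.9 0;-1 -3 0 -3.9 0;-1 -3 0 -3.9 0;-1 -3 0 -3.9 0;-1 0 0 -5 0;-1 0 0 -5 0;-1 0 0 -5 0"

```text
time_s: 9.7
tcp_pos: [478.4, 128.8, 711.7]
eef_rot: [-0.001, 0.741, 0.672, -0.001]
contact_force: [0.4, 0.8, 0.7]
finger_gap: 1.001
gripper_force: 0.0
```

Request:
play_rows:
  motion: "-1 0 0 -5 0;-1 0 0 -5 0;-1 0 0 -5 0;-1 0 0 -5 0;-1 0 0 -5 0;-1 0 0 -5 0;-1 0 0 -5 0;-1 0 0 -5 0"

```text
time_s: 10.5
tcp_pos: [425.9, 114.9, 939.4]
eef_rot: [0.016, 0.74, 0.671, 0.032]
contact_force: [-0.3, 0.3, -0.1]
finger_gap: 1.003
gripper_force: 0.0
```

Run:
```python
from m import *
s=manip.state(); print(np.array(s['joint_positions']).round(3).tolist(), s['tcp_pos'],rot(s).round(3).tolist())
```

```text
[0.26, 0.321, 0.06, 0.0, 2.689, 0.358] [425.9 114.9 939.4] [[0.096, 0.993, 0.069], [0.995, -0.098, 0.019], [0.025, 0.067, -0.997]]
```

At the limit (j3 and j5 clipped) the tool did tilt. Next I'll push further in and up, then come back, and check whether the tilt persists.

Request:
play_rows:
  motion: "-1 -1 -4 -2.5 0;-1 -1 -4 -2.5 0;-1 -1 -4 -2.5 0;-1 -1 -4 -2.5 0;-1 -1 -4 -2.5 0;-1 0 0 0 0"

```text
time_s: 11.1
tcp_pos: [283.4, 104.0, 1015.2]
eef_rot: [0.06, 0.733, 0.666, 0.124]
contact_force: [-0.9, -0.4, 0.5]
finger_gap: 1.0
gripper_force: 0.0
```

Request:
play_rows:
  motion: "-1 0 2 4 0;-1 0 2 4 0;-1 0 2 4 0;-1 0 2 4 0;-1 0 0 0 0"

```text
time_s: 11.6
tcp_pos: [399.7, 109.5, 887.5]
eef_rot: [0.056, 0.735, 0.666, 0.113]
contact_force: [0.6, 0.2, 0.2]
finger_gap: 1.0
gripper_force: 0.0
```

Run:
```python
from m import *
s=manip.state(); print(np.array(s['joint_positions']).round(3).tolist(), s['tcp_pos'],rot(s).round(3).tolist())
```

```text
[0.26, -0.045, 0.726, 0.006, 2.207, 0.362] [399.7 109.5 887.5] [[0.086, 0.967, 0.241], [0.992, -0.106, 0.069], [0.092, 0.233, -0.968]]
```

The tilt persists, so the plan is to build up a lean of the tool along the handle bar (world azimuth about 147°). I'll do that by pushing at the same limit with j1 swung round, then grip the bar with the leaned tool and turn about the leaned axis, which tilts the tote toward its spout. I'll compute the rows.

```bash
cat >> m.py <<'E'
def rows(wps,turns,R=None,p=None):
    """world waypoints (one per row) and turns -> rows in tool axes"""
    s=manip.state(); R=rot(s) if R is None else R; p=np.array(s['tcp_pos']) if p is None else p
    print('t',s['time_s'],'tcp',p,'z',R[:,2].round(3),'psi',np.degrees(np.arctan2(R[1,1],R[0,1])).round(1),'j',np.array(s['joint_positions']).round(2))
    for i,(w,a) in enumerate(zip(wps,turns)):
        d=R.T@(np.array(w)-p)/10; print(i,d.round(1),a)
        R=R@Ro.from_euler('z',a,degrees=True).as_matrix(); p=np.array(w)
E
python3 - <<'E'
from m import *
az=np.radians(15.3+6.64*np.arange(1,21))
rows([(415*np.cos(a),415*np.sin(a),890) for a in az],[-3.2]*20)
E
```

```text
t 11.6 tcp [399.7 109.5 887.5] z [ 0.2  0.1 -1. ] psi -6.2 j [ 0.3 -0.   0.7  0.   2.2  0.4]
0 [ 4.4 -1.9 -0.3] -3.2
1 [ 4.3 -2.2 -0.2] -3.2
2 [ 4.1 -2.4 -0.3] -3.2
3 [ 4.  -2.7 -0.5] -3.2
4 [ 3.8 -2.9 -0.6] -3.2
5 [ 3.6 -3.1 -0.7] -3.2
6 [ 3.4 -3.3 -0.8] -3.2
7 [ 3.2 -3.5 -0.9] -3.2
8 [ 3.  -3.6 -1. ] -3.2
9 [ 2.7 -3.8 -1.1] -3.2
10 [ 2.5 -4.  -1.1] -3.2
11 [ 2.2 -4.1 -1.2] -3.2
12 [ 1.9 -4.2 -1.2] -3.2
13 [ 1.7 -4.3 -1.2] -3.2
14 [ 1.4 -4.4 -1.2] -3.2
15 [ 1.1 -4.5 -1.2] -3.2
16 [ 0.8 -4.6 -1.1] -3.2
17 [ 0.5 -4.7 -1.1] -3.2
18 [ 0.2 -4.7 -1. ] -3.2
19 [-0.  -4.7 -0.9] -3.2
```

Request:
play_rows:
  motion: "-1 4.4 -1.9 -0.3 -3.2;-1 4.3 -2.2 -0.2 -3.2;-1 4.1 -2.4 -0.3 -3.2;-1 4 -2.7 -0.5 -3.2;-1 3.8 -2.9 -0.6 -3.2;-1 3.6 -3.1 -0.7 -3.2;-1 3.4 -3.3 -0.8 -3.2;-1 3.2 -3.5 -0.9 -3.2"

```text
time_s: 12.4
tcp_pos: [147.1, 385.3, 895.2]
eef_rot: [0.082, 0.567, 0.813, 0.103]
contact_force: [0.5, 1.0, -0.5]
finger_gap: 1.004
gripper_force: 0.0
```

Request:
play_rows:
  motion: "-1 3 -3.6 -1 -3.2;-1 2.7 -3.8 -1.1 -3.2;-1 2.5 -4 -1.1 -3.2;-1 2.2 -4.1 -1.2 -3.2;-1 1.9 -4.2 -1.2 -3.2;-1 1.7 -4.3 -1.2 -3.2"

```text
time_s: 13.0
tcp_pos: [-134.2, 392.1, 893.0]
eef_rot: [0.098, 0.424, 0.896, 0.087]
contact_force: [-0.1, 1.7, -0.4]
finger_gap: 1.0
gripper_force: 0.0
```

Request:
play_rows:
  motion: "-1 1.4 -4.4 -1.2 -3.2;-1 1.1 -4.5 -1.2 -3.2;-1 0.8 -4.6 -1.1 -3.2;-1 0.5 -4.7 -1.1 -3.2;-1 0.2 -4.7 -1 -3.2;-1 0 -4.7 -0.9 -3.2;-1 0 0 0 0"

```text
time_s: 13.7
tcp_pos: [-338.0, 245.7, 889.5]
eef_rot: [0.108, 0.27, 0.955, 0.055]
contact_force: [-0.7, 0.2, -0.2]
finger_gap: 0.998
gripper_force: 0.0
```

Run:
```python
from m import *
np.set_printoptions(precision=3,suppress=True)
p=np.array(manip.state()['tcp_pos']);u=np.array([np.cos(np.radians(148)),np.sin(np.radians(148)),0])
rows([p+(np.array([0,0,40])-28*u)*i for i in range(1,9)],[0]*8)
```

```text
t 13.7 tcp [-337.995  245.743  889.487] z [ 0.236  0.047 -0.971] psi 59.2 j [ 2.63  0.25  0.38 -0.36  2.68  1.31]
0 [-3.5  0.6 -3.4] 0
1 [-3.5  0.6 -3.4] 0
2 [-3.5  0.6 -3.4] 0
3 [-3.5  0.6 -3.4] 0
4 [-3.5  0.6 -3.4] 0
5 [-3.5  0.6 -3.4] 0
6 [-3.5  0.6 -3.4] 0
7 [-3.5  0.6 -3.4] 0
```

Request:
play_rows:
  motion: "-1 -3.5 0.6 -3.4 0;-1 -3.5 0.6 -3.4 0;-1 -3.5 0.6 -3.4 0;-1 -3.5 0.6 -3.4 0"

```text
time_s: 14.1
tcp_pos: [-216.6, 191.8, 939.0]
eef_rot: [0.072, 0.268, 0.957, 0.082]
contact_force: [0.5, -0.2, 0.1]
finger_gap: 0.999
gripper_force: 0.0
```

Run:
```python
from m import *
np.set_printoptions(precision=3,suppress=True)
p=np.array(manip.state()['tcp_pos']);u=np.array([np.cos(np.radians(148)),np.sin(np.radians(148)),0])
rows([p+(np.array([0,0,20])-45*u)*i for i in range(1,3)],[0]*8)
```

```text
t 14.1 tcp [-216.571  191.805  939.041] z [ 0.182  0.118 -0.976] psi 59.3 j [ 2.63  0.04  0.48 -0.45  2.69  1.2 ]
0 [-4.7  0.3 -1.5] 0
1 [-4.7  0.3 -1.5] 0
```

Request:
play_rows:
  motion: "-1 -2.5 0.4 -4.2 0;-1 -2.5 0.4 -4.2 0;-1 -3.5 0.4 -3.4 0;-1 -3.5 0.4 -3.4 0"

```text
time_s: 14.5
tcp_pos: [-118.8, 155.0, 969.8]
eef_rot: [0.033, 0.262, 0.958, 0.115]
contact_force: [-0.1, 0.2, 0.2]
finger_gap: 0.999
gripper_force: 0.0
```

Run:
```python
from m import *
np.set_printoptions(precision=3,suppress=True)
p=np.array(manip.state()['tcp_pos']);u=np.array([np.cos(np.radians(148)),np.sin(np.radians(148)),0])
rows([p+(np.array([0,0,20])-45*u)*i for i in range(1,3)],[0]*8)
```

```text
t 14.5 tcp [-118.772  154.964  969.797] z [ 0.124  0.203 -0.971] psi 59.4 j [ 2.63 -0.11  0.51 -0.58  2.69  1.07]
0 [-4.5  0.4 -2. ] 0
1 [-4.5  0.4 -2. ] 0
```

Run:
```python
from m import *
np.set_printoptions(precision=3,suppress=True)
print(rot(manip.state())[2]*5, rot(manip.state()).T@np.array([.85,-.53,0])*5)
```

```text
[-0.017  1.191 -4.856] [-5.007 -0.117 -0.011]
```

Request:
play_rows:
  motion: "-1 -1 1.1 -4.5 0;-1 -1 1.1 -4.5 0;-1 -1 1.1 -4.5 0;-1 -2 1 -4 0;-1 -3 1 -3.5 0;-1 -3.5 1 -3.2 0"

```text
time_s: 15.1
tcp_pos: [-16.9, 145.3, 1025.5]
eef_rot: [-0.009, 0.249, 0.951, 0.181]
contact_force: [-0.2, 0.3, 0.4]
finger_gap: 0.994
gripper_force: 0.0
```

Run:
```python
from m import *
np.set_printoptions(precision=3,suppress=True)
rows([],[])
print(rot(manip.state())[2]*5, rot(manip.state()).T@np.array([.85,-.53,0])*5)
```

```text
t 15.1 tcp [ -16.917  145.303 1025.511] z [ 0.072  0.349 -0.934] psi 59.5 j [ 2.48 -0.15  0.3  -0.82  2.69  0.63]
[ 0.54   1.697 -4.672] [-4.969 -0.116 -0.617]
```

Run:
```python
from m import *
from scipy.optimize import least_squares
# arm model fit: orientation check + lengths
s=manip.state(); j=np.array(s['joint_positions'])
E_=lambda a,t: Ro.from_euler(a,t).as_matrix()
M=E_('z',j[0])@E_('y',j[1]+j[2])@E_('z',j[3])@E_('y',j[4])@E_('z',j[5])
print(M.round(3).tolist()); print(rot(s).round(3).tolist()); print(rot(s).T@np.array([5,0,0]),rot(s).T@np.array([4.5,0,2]))
print(j.round(4).tolist())
```

```text
[[-0.478, -0.875, 0.072], [-0.81, 0.471, 0.349], [-0.339, 0.108, -0.934]]
[[-0.875, 0.478, 0.072], [0.471, 0.81, 0.349], [0.108, 0.339, -0.934]]
[-4.4  2.4  0.4] [-3.7  2.8 -1.5]
[2.4848, -0.1468, 0.3008, -0.823, 2.6895, 0.6295]
```

Request:
play_rows:
  motion: "-1 -4.4 2.4 0.4 0;-1 -4.4 2.4 0.4 0;-1 -4.4 2.4 0.4 0;-1 -4.4 2.4 0.4 0"

```text
time_s: 15.5
tcp_pos: [12.5, 150.6, 1022.0]
eef_rot: [-0.002, 0.252, 0.953, 0.167]
contact_force: [-0.4, 0.6, -1.0]
finger_gap: 1.0
gripper_force: 0.0
```

```bash
cat > kin.py <<'E'
from m import *
from scipy.optimize import least_squares
np.set_printoptions(precision=3,suppress=True)
E_=lambda a,t: Ro.from_euler(a,t).as_matrix()
lo=np.array([-2.63,-.92,.06,-1.3,0,-3.02]);hi=np.array([2.63,2.1,2.66,4.44,2.69,3.02])
def fk(j,k):
    r0,z0,L1,L2,off,Lt=k
    A=E_('z',j[0]);B=A@E_('y',j[1]);C=A@E_('y',j[1]+j[2])
    R=C@E_('z',j[3])@E_('y',j[4])@E_('z',j[5]-np.pi/2)
    p=A@[r0,0,z0]+B@[0,0,L1]+C@[off,0,L2]+R@[0,0,Lt]
    return p,R
D=[([-1.335,.353,1.633,0,1.155,-.002],[147.2,-607.4,242.3]),([.26,.321,.06,0,2.689,.358],[425.9,114.9,939.4]),([.26,-.045,.726,.006,2.207,.362],[399.7,109.5,887.5]),([2.4848,-.1468,.3008,-.823,2.6895,.6295],[-16.9,145.3,1025.5]),([2.63,.25,.38,-.36,2.68,1.31],[-338,245.7,889.5])]
k=least_squares(lambda k:np.concatenate([fk(j,k)[0]-p for j,p in D]),[0,300,400,400,0,250]).x
def ik(q,p,R,w):
    f=lambda q:np.r_[(fk(q,k)[0]-p)/w,Ro.from_matrix(fk(q,k)[1].T@R).as_rotvec()]
    return least_squares(f,np.clip(q,lo+1e-4,hi-1e-4),bounds=(lo,hi)).x
E
python3 - <<'E'
from kin import *
print(k,[np.linalg.norm(fk(j,k)[0]-p).round(1) for j,p in D])
rows([],[])
q=np.array(D[3][0]);
for w in (100,300,1000):
    x=q.copy();p,R=fk(x,k)
    for i in range(4):
        p,R=fk(x,k); x=ik(x,p+R@[-44,24,4],R,w)
    p,R=fk(x,k); print(w,p,R[:,2],x)
E
```

```text
[  0.384 292.985 564.608 494.807  58.346 327.323] [np.float64(1.2), np.float64(1.9), np.float64(1.6), np.float64(0.2), np.float64(3.1)]
t 15.5 tcp [  12.504  150.565 1022.001] z [ 0.081  0.319 -0.944] psi 59.5 j [ 1.85 -0.15  0.3  -0.37  2.67  0.44]
100 [-212.595  159.556 1005.908] [-0.123  0.192 -0.974] [ 2.63   0.044  0.191 -0.248  2.69   1.307]
300 [-196.681  189.144  998.487] [-0.001  0.241 -0.97 ] [ 2.63   0.057  0.223 -0.501  2.69   1.092]
1000 [-179.737  220.228  997.815] [ 0.061  0.33  -0.942] [ 2.63   0.021  0.311 -0.66   2.596  0.967]
```

```bash
sed -i "s/j\[5\]-np.pi\/2/j[5]+np.pi\/2/" kin.py
cat >> kin.py <<'E'
vm=.07*np.array([2.22,2.22,2.79,3.14,3.14,3.14])
def sim(q,moves,w,world=False):
    for d in moves:
        p,R=fk(q,k); t=ik(q,p+(np.array(d) if world else R@np.array(d)*10.),R,w)
        q=q+(t-q)*min(1,(vm/np.maximum(abs(t-q),1e-9)).min())
    return q
E
python3 - <<'E'
from kin import *
A=[2.63,.04,.48,-.45,2.69,1.2]; B=[2.63,-.11,.51,-.58,2.69,1.07]; C=D[3][0]
for w in (50,100,200,300,500,1000,3000):
    o=[]
    for q0,m in ((A,[(-2.5,.4,-4.2)]*2+[(-3.5,.4,-3.4)]*2),(B,[(-1,1.1,-4.5)]*3+[(-2,1,-4),(-3,1,-3.5),(-3.5,1,-3.2)]),(C,[(-4.4,2.4,.4)]*4)):
        q=sim(np.array(q0),m,w);p,R=fk(q,k);o.append((p.round(0),R[:,2].round(3)))
    print(w,o)
E
```

```text
50 [(array([-104.,  121., 1062.]), array([-0.296,  0.357, -0.886])), (array([  -1.,  112., 1091.]), array([-0.257,  0.575, -0.776])), (array([  11.,  150., 1022.]), array([ 0.077,  0.319, -0.945]))]
100 [(array([-105.,  127., 1052.]), array([-0.238,  0.341, -0.91 ])), (array([  -2.,  117., 1081.]), array([-0.209,  0.542, -0.814])), (array([  11.,  150., 1022.]), array([ 0.077,  0.319, -0.945]))]
200 [(array([-106.,  143., 1026.]), array([-0.094,  0.309, -0.946])), (array([  14.,  120., 1073.]), array([-0.139,  0.519, -0.844])), (array([  11.,  150., 1022.]), array([ 0.077,  0.319, -0.945]))]
300 [(array([-108.,  154., 1006.]), array([ 0.013,  0.277, -0.961])), (array([   5.,  142., 1060.]), array([-0.013,  0.456, -0.89 ])), (array([  11.,  150., 1022.]), array([ 0.077,  0.319, -0.945]))]
500 [(array([-116.,  158.,  979.]), array([ 0.107,  0.22 , -0.97 ])), (array([  -9.,  155., 1034.]), array([ 0.067,  0.355, -0.932])), (array([  11.,  150., 1022.]), array([ 0.077,  0.319, -0.945]))]
1000 [(array([-118.,  165.,  955.]), array([ 0.161,  0.148, -0.976])), (array([  -2.,  167., 1008.]), array([ 0.11 ,  0.249, -0.962])), (array([  11.,  150., 1022.]), array([ 0.077,  0.319, -0.945]))]
3000 [(array([-117.,  169.,  945.]), array([ 0.183,  0.118, -0.976])), (array([  1., 172., 998.]), array([ 0.126,  0.206, -0.97 ])), (array([  11.,  150., 1022.]), array([ 0.077,  0.319, -0.945]))]
```

```bash
nproc
cat > search.py <<'E'
from kin import *
import sys,multiprocessing as mp
q0=np.array(manip.state()['joint_positions']); tgt=np.array([-.34,.25])
def path(th):  # phases: (az,el,n)*3
    m=[]
    for a,e,n in th.reshape(3,3):
        m+= [45*np.array([np.cos(a)*np.cos(e),np.sin(a)*np.cos(e),np.sin(e)])]*int(round(n))
    return m
def cost(th):
    q=q0.copy(); best=(9,0)
    for i,d in enumerate(path(th)):
        q=sim(q,[d],500,True); p,R=fk(q,k)
        if p[2]<750: return (9,0)
        c=np.linalg.norm(R[:2,2]-tgt)+.004*i
        if c<best[0]: best=(c,i+1)
    return best
def work(seed):
    r=np.random.default_rng(seed); import time; t=time.time(); b=(9,0);B=None;s=1
    while time.time()-t<250:
        if B is None or r.random()<.35: th=np.array([[r.uniform(-np.pi,np.pi),r.uniform(-1.2,1.2),r.integers(1,13)] for _ in range(3)]).ravel()
        else: th=B+r.normal(size=9)*[.3,.3,1.5]*3; th[2::3]=np.clip(th[2::3],0,14)
        c=cost(th)
        if c[0]<b[0]: b,B=c,th
    return b,B
if __name__=='__main__':
    with mp.Pool() as P: R=sorted(P.map(work,range(mp.cpu_count())),key=lambda x:x[0])
    for (c,n),th in R[:3]:
        m=path(th)[:n]; q=sim(q0,m,500,True);p,Rr=fk(q,k)
        print(c,n,th.reshape(3,3).tolist(),p,Rr[:,2],q)
    np.save('best.npy',np.array(path(R[0][1])[:R[0][0][1]]))
E
OMP_NUM_THREADS=1 python3 search.py
```

```text
4multiprocessing.pool.RemoteTraceback: 
"""
Traceback (most recent call last):
  File "search.py", line 21, in work
    else: th=B+r.normal(size=9)*[.3,.3,1.5]*3; th[2::3]=np.clip(th[2::3],0,14)
               ~~~~~~~~~~~~~~~~^~~~~~~~~~~~
ValueError: operands could not be broadcast together with shapes (9,) (3,) 
"""

The above exception was the direct cause of the following exception:

Traceback (most recent call last):
  File "search.py", line 26, in <module>
    with mp.Pool() as P: R=sorted(P.map(work,range(mp.cpu_count())),key=lambda x:x[0])
                                  ~~~~~^^^^^^^^^^^^^^^^^^^^^^^^^^^^
ValueError: operands could not be broadcast together with shapes (9,) (3,)
```

```bash
sed -i 's/\*\[.3,.3,1.5\]\*3;/*np.tile([.3,.3,1.5],3);/; s/<250/<110/' search.py; OMP_NUM_THREADS=1 python3 search.py
```

```text
0.07252083181716727 17 [[-2.167991212485015, 0.10298389486839821, 7.191174985003783], [-0.2918879196014073, -0.6989049943191816, 0.3151203650445298], [4.0737278785271025, 0.9411382721282651, 11.72272542068992]] [-136.928   99.299 1054.358] [-0.338  0.258 -0.905] [ 2.63  -0.061  0.074 -0.137  2.69   1.381]
0.07322272746906013 18 [[-2.241934711991248, 0.43136688534252243, 12.70664448849831], [0.5126967076941142, 1.911699758770785, 7.874902348406472], [3.260246303530111, -0.3348792164835971, 6.701907099754567]] [-170.029  112.94  1052.5  ] [-0.341  0.245 -0.908] [ 2.63  -0.02   0.06  -0.102  2.669  1.413]
0.07757445751898985 18 [[-2.6322958109088788, 0.39310490654074226, 5.14774262696027], [-2.1069094308446865, 0.699794963539083, 14.0], [-0.4199910386732, 0.909345940871495, 8.424566483350143]] [-134.135   97.82  1054.685] [-0.34   0.26  -0.904] [ 2.63  -0.066  0.076 -0.138  2.69   1.36 ]
```

```bash
cat > conv.py <<'E'
from kin import *
def conv(moves,q=None):
    q=np.array(manip.state()['joint_positions']) if q is None else q
    for d in moves:
        p,R=fk(q,k); t=(R.T@np.array(d)/10).round(1); q=sim(q,[t],500); print('-1 %g %g %g 0'%tuple(t),end=';')
    p,R=fk(q,k); print('\n',p,R[:,2],q)
E
python3 - <<'E'
from conv import *
conv(np.load('best.npy'))
E
```

```text
-1 0.5 -4.1 -1.8 0;-1 0.5 -4.1 -1.8 0;-1 0.5 -4.1 -1.8 0;-1 0.5 -4.1 -1.8 0;-1 0.5 -4.1 -1.7 0;-1 0.5 -4.2 -1.6 0;-1 0.5 -4.2 -1.5 0;-1 0.9 -1.8 -4 0;-1 1 -1.8 -4 0;-1 1.1 -1.9 -3.9 0;-1 1.3 -1.9 -3.9 0;-1 1.4 -2 -3.8 0;-1 1.5 -2 -3.7 0;-1 1.6 -2.1 -3.7 0;-1 1.7 -2.1 -3.6 0;-1 1.8 -2.2 -3.5 0;-1 1.9 -2.2 -3.4 0;
 [-137.078   99.68  1054.333] [-0.337  0.259 -0.905] [ 2.63  -0.061  0.073 -0.139  2.69   1.379]
```

Request:
play_rows:
  motion: "-1 0.5 -4.1 -1.8 0;-1 0.5 -4.1 -1.8 0;-1 0.5 -4.1 -1.8 0;-1 0.5 -4.1 -1.8 0;-1 0.5 -4.1 -1.7 0;-1 0.5 -4.2 -1.6 0;-1 0.5 -4.2 -1.5 0;-1 0.9 -1.8 -4 0"

```text
time_s: 16.3
tcp_pos: [-56.4, 115.5, 995.0]
eef_rot: [-0.041, 0.248, 0.959, 0.129]
contact_force: [-0.0, 1.2, 0.6]
finger_gap: 0.998
gripper_force: 0.0
```

Run:
```python
from conv import *
rows([],[])
conv(np.load('best.npy')[8:])
```

```text
t 16.3 tcp [-56.371 115.534 994.955] z [-0.015  0.267 -0.964] psi 60.0 j [ 2.63 -0.21  0.46 -0.54  2.69  1.05]
-1 0.9 -1.7 -4 0;-1 1 -1.8 -4 0;-1 1.1 -1.8 -4 0;-1 1.3 -1.8 -3.9 0;-1 1.4 -1.9 -3.9 0;-1 1.5 -1.9 -3.8 0;-1 1.6 -2 -3.7 0;-1 1.7 -2 -3.6 0;-1 1.8 -2.1 -3.6 0;
 [-129.616  114.409 1050.984] [-0.29   0.29  -0.912] [ 2.63  -0.06   0.089 -0.257  2.69   1.27 ]
```

Request:
play_rows:
  motion: "-1 0.9 -1.7 -4 0;-1 1 -1.8 -4 0;-1 1.1 -1.8 -4 0;-1 1.3 -1.8 -3.9 0;-1 1.4 -1.9 -3.9 0;-1 1.5 -1.9 -3.8 0;-1 1.6 -2 -3.7 0;-1 1.7 -2 -3.6 0"

```text
time_s: 17.1
tcp_pos: [-127.6, 132.5, 1035.7]
eef_rot: [-0.129, 0.235, 0.956, 0.123]
contact_force: [0.0, -0.8, 0.7]
finger_gap: 1.002
gripper_force: 0.0
```

Run:
```python
from conv import *
rows([],[])
b=np.load('best.npy')[-1]
conv([b]*4)
```

```text
t 17.1 tcp [-127.558  132.528 1035.656] z [-0.188  0.295 -0.937] psi 60.8 j [ 2.63 -0.06  0.17 -0.39  2.69  1.16]
-1 1.6 -2 -3.7 0;-1 1.7 -2 -3.7 0;-1 1.8 -2.1 -3.6 0;-1 1.9 -2.1 -3.5 0;
 [-152.259  119.586 1052.624] [-0.311  0.279 -0.909] [ 2.63  -0.029  0.06  -0.206  2.681  1.316]
```

Request:
play_rows:
  motion: "-1 1.6 -2 -3.7 0;-1 1.7 -2 -3.7 0;-1 1.8 -2.1 -3.6 0;-1 1.9 -2.1 -3.5 0;-1 1.9 -2.1 -3.5 0;-1 1.9 -2.1 -3.5 0;-1 1.9 -2.1 -3.5 0"

```text
time_s: 17.8
tcp_pos: [-158.7, 110.1, 1051.6]
eef_rot: [-0.19, 0.22, 0.953, 0.088]
contact_force: [-0.3, -0.1, 0.4]
finger_gap: 1.001
gripper_force: 0.0
```

Run:
```python
from conv import *
s=manip.state();R=rot(s);q=np.array(s['joint_positions']);rows([],[])
L=R[:2,2];print('lean',np.hypot(*L),np.degrees(np.arctan2(L[1],L[0])))
# tote frame, upright, yaw 57 ; body tilt after turning by a about tool z
T=E_('z',np.radians(57))
for a in (-60,-80,-90,-100,-110):
    up=(R@E_('z',np.radians(a))@R.T@T).T@[0,0,1]; print(a,'tilt',np.arccos(up[2]),'downhill dir',np.degrees(np.arctan2(-up[1],-up[0])))
# ik for grasp: psi 57 and 57+180
for yaw in (0,180):
    Rg=R@E_('z',np.radians(yaw))
    for p in ([521,-164,320],[521,-164,215]):
        x=ik(np.array([-.3,.5,1.5,.1,1.5,-1.2 if yaw==0 else 1.9]),p,Rg,500);pp_,_=fk(x,k);print(yaw,x,pp_)
```

```text
t 17.8 tcp [-158.657  110.118 1051.587] z [-0.324  0.251 -0.912] psi 63.0 j [ 2.63 -0.03  0.06 -0.14  2.69  1.38]
lean 0.40972478448787286 142.226824347373
-60 tilt 0.4126462312838067 downhill dir 147.45265290426124
-80 tilt 0.5330194944890894 downhill dir 137.7951385023544
-90 tilt 0.5878668287477651 downhill dir 132.85546637363015
-100 tilt 0.6385270650610866 downhill dir 127.83636175320204
-110 tilt 0.684541296456633 downhill dir 122.7365012166385
0 [-0.374  0.391  1.467  0.116  1.689 -1.5  ] [ 521. -164.  320.]
0 [-0.374  0.481  1.569  0.116  1.499 -1.523] [ 521. -164.  215.]
180 [-0.374  0.391  1.467  0.116  1.689  1.641] [ 521. -164.  320.]
180 [-0.374  0.481  1.569  0.116  1.499  1.619] [ 521. -164.  215.]
```

Lean is 0.42 rad at azimuth 142°, as wanted. A turn of about −85° after gripping gives 0.56 rad of tilt toward the spout. The leaned wrist comes near the lamp, so I'll check that clearance.

Run:
```python
from m import *
a=shot('scene');b=shot('side')
np.savez('lamp.npz',pa=a['pose'],pb=b['pose'])
A=cv2.resize(a['image'][130:384,312:512,::-1],None,fx=2,fy=2,interpolation=3);B=cv2.resize(b['image'][0:204,220:380,::-1],None,fx=2.5,fy=2.5,interpolation=3)
im=np.zeros((512,800,3),np.uint8);im[:508,:400]=A;im[:510,400:800]=B;cv2.imwrite('pics/lamp.png',im)
# project planned tool axis line
for s in (0,100,200,330):
    X=np.array([500,-150,212])+s*np.array([.324,-.251,.912]); print(X,proj(a,X)[0]*2-[624,260],proj(b,X)[0]*2.5-[550-400,0])
pp(['tote_handle','tote_spout','tote'],a);pp(['tote_handle','tote_spout','tote'],b)
```

```text
[ 500. -150.  212.] [-62.4 249.4] [596.  423.1]
[ 532.4 -175.1  303.2] [-16.9 211. ] [587.1 343.4]
[ 564.8 -200.2  394.4] [ 39.1 163.7] [577.9 261.7]
[ 606.9 -232.8  513. ] [134.6  83.1] [565.7 152.1]
tote_handle [ 521.1 -164.6  212.9] 0.91
tote_spout [ 460.1 -195.3  136.5] 0.98
tote [ 520.5 -167.6  128.4] 0.75
tote_handle [ 521.6 -164.3  213.7] 0.96
tote_spout [ 458.6 -192.7  133. ] 0.96
tote [ 519.3 -166.1  131.3] 0.88
```

View pics/lamp.png

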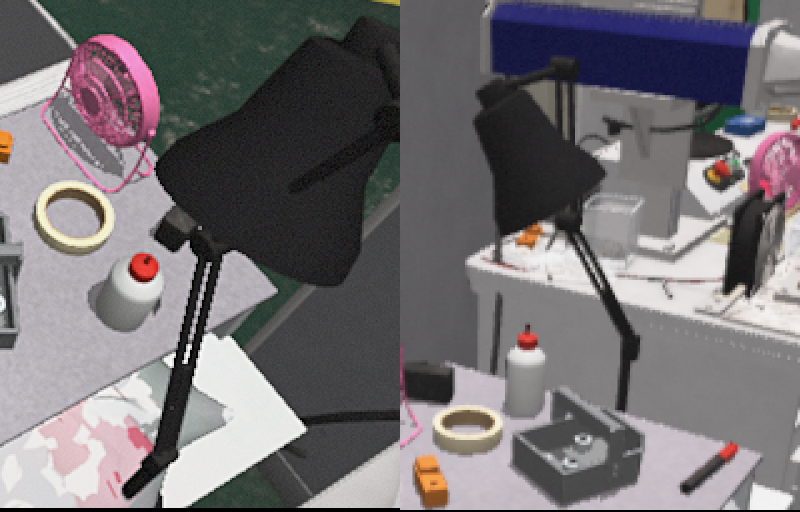

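Run:
```python
from m import *
a=shot('scene');b=shot('side')
def tri(p,q):
    o1,d1=ray(a,*p);o2,d2=ray(b,*q)
    t=np.linalg.lstsq(np.c_[d1,-d2],o2-o1,rcond=None)[0]; x,y=o1+t[0]*d1,o2+t[1]*d2
    return (x+y)/2,np.linalg.norm(x-y)
sa=lambda x,y:(312+x/2,130+y/2); sb=lambda x,y:(220+(x-400)/2.5,y/2.5)
for f in np.linspace(0,1,6): print('rim left',tri(sa(160,170),sb(500+105*f,225-53*f)))
for f in np.linspace(0,1,6): print('rim right',tri(sa(345,280),sb(500+105*f,225-53*f)))
print('joint',tri(sa(205,245),sb(568,215)),'top',tri(sa(385,125),sb(562,68)),'shade top',tri(sa(370,40),sb(490,95)))
```

```text
rim left (array([ 684.4, -242.9,  391.6]), np.float64(42.614123182069505))
rim left (array([ 664.3, -253.7,  410.3]), np.float64(31.634440929195073))
rim left (array([ 644.6, -264.4,  428.7]), np.float64(20.8191665244041))
rim left (array([ 625. , -274.7,  446.9]), np.float64(10.166716209736345))
rim left (array([ 605.8, -284.9,  464.9]), np.float64(0.3245715838031326))
rim left (array([ 586.7, -294.9,  482.6]), np.float64(10.656428253726268))
rim right (array([ 782.1, -393.9,  339. ]), np.float64(27.50221201411765))
rim right (array([ 754.9, -399.2,  362.6]), np.float64(15.77960626327107))
rim right (array([ 728.4, -404.3,  385.7]), np.float64(4.358815856066675))
rim right (array([ 702.4, -409.3,  408.2]), np.float64(6.769447972054997))
rim right (array([ 677.1, -414. ,  430.3]), np.float64(17.614228892105427))
rim right (array([ 652.3, -418.5,  451.8]), np.float64(28.184322055112172))
joint (array([ 643.6, -330.7,  400.6]), np.float64(12.593463464655274)) top (array([ 682.8, -365.3,  575.8]), np.float64(14.422014214022937)) shade top (array([ 756.2, -298.9,  550.1]), np.float64(0.1898994695430369))
```

The nearest rim point of the lamp is about (606,-285,465). Gripping the bar near its +y end keeps the wrist about 80 mm from it. I'm planning the return swing to there with a half turn of the tool.

```bash
cat >> conv.py <<'E'
def plan(wps,turns,g=-1,n=8):
    q=np.array(manip.state()['joint_positions']); m=0;jl=[]
    for i,(w,a) in enumerate(zip(wps,turns)):
        p,R=fk(q,k); t=(R.T@(np.array(w)-p)/10).round(1)
        if np.linalg.norm(t)>5: t=(t*4.95/np.linalg.norm(t)).round(2)
        tg=ik(q,p+R@t*10,R@E_('z',np.radians(a)),500); f=min(1,(vm/np.maximum(abs(tg-q),1e-9)).min()); q=q+(tg-q)*f; jl.append(q)
        print('%g %g %g %g %g'%(g,*t,a),end=';\n' if i%n==n-1 else ';')
    p,R=fk(q,k); jl=np.array(jl); print('\nend',p,R[:,2],'psi',np.degrees(np.arctan2(R[1,1],R[0,1])),q,'jmin',jl.min(0),'jmax',jl.max(0))
E
python3 - <<'E'
from conv import *
n=31; s=np.arange(1,n+1)/n
az=np.radians(145+(-17-145)*s); r=194+(497-194)*np.minimum(1,s*1.15); z=1052+(350-1052)*s
plan(np.c_[r*np.cos(az),r*np.sin(az),z],[6]*30+[3])
E
```

```text
-1 -0.2 1.8 2.5 6;-1 -0.5 2.5 3.7 6;-1 -0.62 2.95 3.93 6;-1 -0.79 3.17 3.72 6;-1 -0.83 3.38 3.53 6;-1 -0.9 3.59 3.29 6;-1 -0.8 3.83 3.03 6;-1 -0.88 4.02 2.75 6;
-1 -0.6 3.2 1.8 6;-1 -0.6 3.3 1.7 6;-1 -0.5 3.5 1.5 6;-1 -0.5 3.6 1.4 6;-1 -0.4 3.7 1.3 6;-1 -0.2 3.9 1.1 6;-1 -0.2 4 1 6;-1 -0.1 4.1 0.9 6;
-1 -0 4.2 0.9 6;-1 0.1 4.3 0.7 6;-1 0.2 4.4 0.6 6;-1 0.2 4.5 0.5 6;-1 0.4 4.6 0.5 6;-1 0.5 4.6 0.5 6;-1 0.5 4.8 0.4 6;-1 0.7 4.8 0.4 6;
-1 0.8 4.9 0.4 6;-1 0.78 4.86 0.49 6;-1 0.95 4.84 0.47 6;-1 0 4.88 0.83 6;-1 0.18 4.86 0.9 6;-1 0.27 4.81 1.16 6;-1 0.43 4.78 1.22 3;
end [ 476.607 -138.919  353.355] [-0.299  0.258 -0.919] psi -106.10830023724824 [-0.371  0.273  1.555  0.134  1.697  1.439] jmin [-0.371 -0.306  0.208 -0.012  1.697  1.156] jmax [2.477 0.273 1.555 0.461 2.603 1.462]
```

Request:
play_rows:
  motion: "-1 -0.2 1.8 2.5 6;-1 -0.5 2.5 3.7 6;-1 -0.62 2.95 3.93 6;-1 -0.79 3.17 3.72 6;-1 -0.83 3.38 3.53 6;-1 -0.9 3.59 3.29 6;-1 -0.8 3.83 3.03 6;-1 -0.88 4.02 2.75 6"

```text
time_s: 19.1
tcp_pos: [-67.1, 274.8, 872.5]
eef_rot: [-0.198, 0.483, 0.852, 0.04]
contact_force: [-0.1, 1.2, 0.6]
finger_gap: 1.004
gripper_force: 0.0
```

Request:
play_rows:
  motion: "-1 -0.6 3.2 1.8 6;-1 -0.6 3.3 1.7 6;-1 -0.5 3.5 1.5 6;-1 -0.5 3.6 1.4 6;-1 -0.4 3.7 1.3 6;-1 -0.2 3.9 1.1 6;-1 -0.2 4 1 6;-1 -0.1 4.1 0.9 6"

```text
time_s: 19.9
tcp_pos: [178.3, 328.3, 691.6]
eef_rot: [-0.197, 0.788, 0.582, -0.045]
contact_force: [-0.1, 2.1, 0.1]
finger_gap: 1.003
gripper_force: 0.0
```

Run:
```python
from conv import *
s_=manip.state();p=np.array(s_['tcp_pos']);rows([],[])
n=15; s=np.arange(1,n+1)/n; a0=np.degrees(np.arctan2(p[1],p[0])); r0=np.hypot(p[0],p[1])
az=np.radians(a0+(-16.3-a0)*s); r=r0+(500-r0)*s; z=p[2]+(340-p[2])*s
plan(np.c_[r*np.cos(az),r*np.sin(az),z],[6.6]*15)
```

```text
t 19.9 tcp [178.294 328.33  691.563] z [-0.299  0.258 -0.919] psi -15.2 j [ 0.71 -0.19  1.35  0.45  2.    1.2 ]
-1 -0.3 3.8 1 6.6;-1 -0.1 4.2 0.8 6.6;-1 0 4.3 0.7 6.6;-1 0.2 4.3 0.7 6.6;-1 0.3 4.5 0.7 6.6;-1 0.5 4.4 0.6 6.6;-1 0.6 4.6 0.6 6.6;-1 0.8 4.5 0.6 6.6;
-1 1 4.6 0.6 6.6;-1 1.1 4.7 0.7 6.6;-1 1.2 4.6 0.7 6.6;-1 1.5 4.7 0.8 6.6;-1 1.6 4.6 0.8 6.6;-1 1.74 4.53 0.96 6.6;-1 1.86 4.47 1.02 6.6;
end [ 480.124 -137.378  341.16 ] [-0.299  0.258 -0.919] psi -117.22525864348637 [-0.366  0.286  1.565  0.135  1.674  1.648] jmin [-0.366 -0.171  1.383  0.135  1.674  1.225] jmax [0.645 0.286 1.565 0.435 1.984 1.648]
```

Request:
play_rows:
  motion: "-1 -0.3 3.8 1 6.6;-1 -0.1 4.2 0.8 6.6;-1 0 4.3 0.7 6.6;-1 0.2 4.3 0.7 6.6;-1 0.3 4.5 0.7 6.6;-1 0.5 4.4 0.6 6.6;-1 0.6 4.6 0.6 6.6;-1 0.8 4.5 0.6 6.6"

```text
time_s: 20.7
tcp_pos: [411.3, 152.4, 504.3]
eef_rot: [-0.156, 0.964, 0.171, -0.128]
contact_force: [0.6, 0.1, 0.6]
finger_gap: 1.0
gripper_force: 0.0
```

Request:
play_rows:
  motion: "-1 1 4.6 0.6 6.6;-1 1.1 4.7 0.7 6.6;-1 1.2 4.6 0.7 6.6;-1 1.5 4.7 0.8 6.6;-1 1.6 4.6 0.8 6.6;-1 1.74 4.5 0.96 6.6;-1 1.86 4.4 1 6.6;-1 0 0 0 0"

```text
time_s: 21.5
tcp_pos: [476.5, -137.1, 338.9]
eef_rot: [-0.094, 0.953, -0.223, -0.181]
contact_force: [0.3, 1.0, 0.5]
finger_gap: 1.003
gripper_force: 0.0
```

Run:
```python
from conv import *
s=manip.state();R=rot(s);rows([],[])
M=np.eye(4);M[:3,:3]=R;M[:3,3]=s['tcp_pos']
c=shot('wrist'); P=M@np.array(c['T_tool_cam']); im=c['image'][:,:,::-1].copy()
pp(['tote_handle','tote_spout','tote'],c)
h=np.array([521.3,-164.4,213]);
for y in (-65,0,47,65):
    u=proj(c,h+y*np.array([np.cos(np.radians(149.5)),np.sin(np.radians(149.5)),0]),P)[0]; cv2.circle(im,tuple(int(v) for v in u),3,(0,0,255),-1)
cv2.imwrite('pics/w3.png',im)
sd=shot('side'); im2=sd['image'][:,:,::-1][30:220,220:400]; cv2.imwrite('pics/both.png',np.hstack([cv2.resize(im,(448,336)),cv2.resize(im2,(318,336),interpolation=3)]))
```

```text
t 21.5 tcp [ 476.5   -137.092  338.883] z [-0.303  0.259 -0.917] psi -117.4 j [-0.37  0.29  1.57  0.13  1.67  1.65]
tote_handle [ 522.  -165.6  211.4] 0.97
tote_spout [ 465.3 -193.   137.8] 0.9
tote [ 519.8 -166.7  133.6] 0.6
```

View pics/both.png

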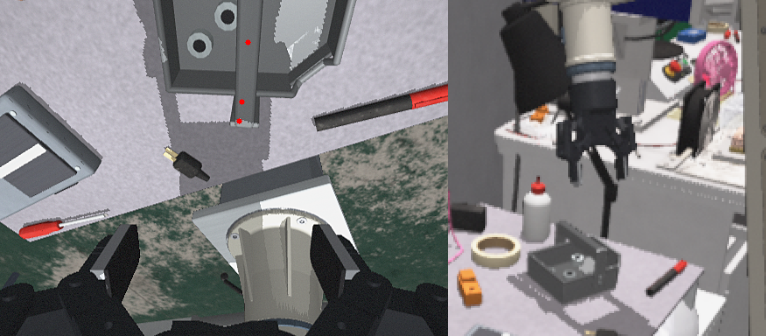

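The wrist view shows the bar lying under the projected red points (mid at (248,42), grip spot at (242,102)). The side view shows the wrist clear in front of the lamp. I'm descending now.

Run:
```python
from conv import *
plan([(477,-138,295),(478,-138.5,250),(478.6,-139,206)],[2,0,0])
```

```text
-1 1.8 0.9 4.4 2;-1 1.8 0.4 4.1 0;-1 1.8 0.4 4 0;
end [ 478.741 -139.361  205.772] [-0.298  0.258 -0.919] psi -118.74544515068915 [-0.37   0.407  1.704  0.135  1.415  1.637] jmin [-0.37   0.317  1.625  0.133  1.415  1.637] jmax [-0.37   0.407  1.704  0.135  1.583  1.66 ]
```

Request:
play_rows:
  motion: "-1 1.8 0.9 4.4 2;-1 1.8 0.4 4.1 0;-1 0.9 0.2 2 0;-1 0.9 0.2 2 0;-1 0 0 0 0"

```text
time_s: 22.25
tcp_pos: [476.7, -136.2, 204.0]
eef_rot: [-0.091, 0.951, -0.234, -0.181]
contact_force: [-0.4, 0.2, 0.4]
finger_gap: 1.002
gripper_force: 0.0
```

Request:
play_rows:
  motion: "0.5 0 0 0 0;1 0 0 0 0;1 0 0 0 0;1 0 0 0 0;1 0 0 0 0;1 0 0 0 0;1 0 0 0 0"
  newtons: 80

```text
time_s: 22.95
tcp_pos: [478.0, -138.0, 206.9]
eef_rot: [-0.091, 0.951, -0.235, -0.179]
contact_force: [0.0, -0.3, 8.6]
finger_gap: 0.223
gripper_force: 76.5
```

Run:
```python
from conv import *
s=manip.state();rows([],[]);print(s['joint_torque'],s['ft_torque'],s['finger_gap']*85)
pad=np.array([500,158,173])
p=np.array(s['tcp_pos'])
plan([p+[-8,4,18],p+[-16,8,40],p+[-24,14,62],p+[-34,30,80]],[0]*4,1)
```

```text
t 22.95 tcp [ 478.016 -137.952  206.912] z [-0.298  0.258 -0.919] psi -118.8 j [-0.37  0.41  1.7   0.13  1.42  1.64]
[  0.322 -55.133 -26.987   0.753   1.083  -0.024] [0.061 0.443 0.044] 18.928531679498654
1 -1.7 -0.3 -1.3 0;1 -1.6 -0.2 -1.7 0;1 -1.8 -0.3 -1.6 0;1 -2.2 -1.1 -0.9 0;
end [ 443.594 -107.613  286.836] [-0.298  0.258 -0.919] psi -118.8396563737422 [-0.341  0.257  1.725  0.144  1.539  1.683] jmin [-0.368  0.257  1.71   0.135  1.443  1.645] jmax [-0.341  0.37   1.725  0.144  1.539  1.683]
```

Request:
play_rows:
  motion: "1 -1.7 -0.3 -1.3 0;1 -1.6 -0.2 -1.7 0;1 -1.8 -0.3 -1.6 0;1 -2.2 -1.1 -0.9 0;1 0 0 0 0;1 0 0 0 0;1 0 0 0 0"
  newtons: 100

```text
time_s: 23.65
tcp_pos: [442.9, -105.3, 285.1]
eef_rot: [-0.091, 0.951, -0.236, -0.18]
contact_force: [0.2, -0.1, -3.3]
finger_gap: 0.208
gripper_force: 95.4
```

Run:
```python
from conv import *
s=manip.state();rows([],[]);print(s['contact_force'],s['finger_gap']*85,s['gripper_force'])
a=shot('scene');b=shot('side')
T=['tote_handle','tote_spout','tote']
pp(T,a);pp(T,b)
h=proj(b,np.array(s['tcp_pos']))[0]; x,y=int(h[0]),int(h[1])
A=a['image'][:,:,::-1];B=b['image'][:,:,::-1]; h2=proj(a,np.array(s['tcp_pos']))[0]; u,v=int(h2[0]),int(h2[1])
f=lambda I,u,v:cv2.resize(I[max(0,v-75):max(0,v-75)+150,max(0,u-75):max(0,u-75)+150],(400,400),interpolation=3)
cv2.imwrite('pics/lift.png',np.hstack([f(A,u,v),f(B,x,y)]))
```

```text
t 23.65 tcp [ 442.877 -105.334  285.123] z [-0.299  0.258 -0.919] psi -118.8 j [-0.34  0.26  1.73  0.14  1.54  1.68]
[ 0.211 -0.116 -3.296] 17.696468728482053 95.441529834643
tote_handle [ 490.4 -128.3  280.8] 0.68
tote_spout [ 417.4 -152.2  207.7] 0.81
tote [502.5 158.3 169. ] 0.54
tote_handle [ 487.6 -129.6  282. ] 0.95
tote_spout [ 419.3 -149.3  207.3] 0.58
tote [ 477.4 -127.   203. ] 0.76
```

View pics/lift.png

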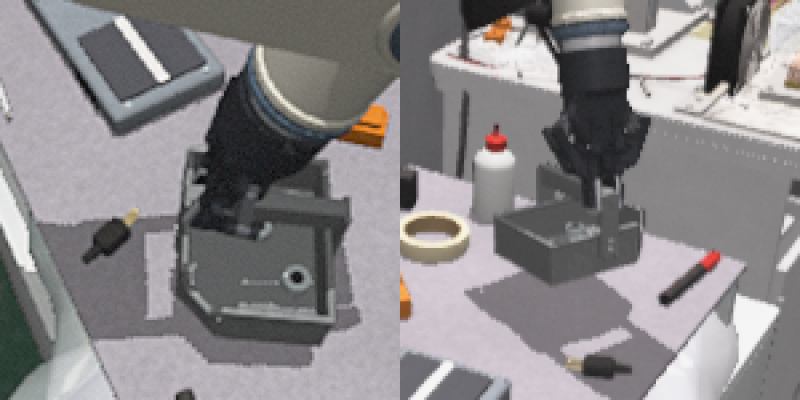

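The tote is lifted and nearly upright, with the bar seated in the pads. I'll compute the turn and the final placing over the pad.

```bash
cat > fin.py <<'E'
from conv import *
pad=np.array([500.3,157.6,173.])
def tote(R0,p0,h0):
    x=-R0[:,1]; z=np.array([0,0,1.])-x[2]*x; z/=np.linalg.norm(z); Rt=np.c_[x,np.cross(z,x),z]
    return R0.T@Rt, R0.T@(h0-p0)
C=np.array([[-75,26,4],[-41,60,4],[-75,-60,0],[75,-60,0],[75,60,0],[-75,-60,45],[75,60,45]])-[0,0,82.]
C[0,2]=C[1,2]=-82
S=np.array([-53.5,38.5,-78.])
E
python3 - <<'E'
from fin import *
s=manip.state();R=rot(s);p=np.array(s['tcp_pos'])
Bt,ht=tote(R,p,np.array([489,-129,281.4])); np.savez('t.npz',Bt=Bt,ht=ht)
print('handle in tool',ht,'spout pred',p+R@(ht+Bt@S),'meas 418.3 -150.7 207.5')
# enforce handle from grasp geometry: x~0,y~0
for a in (-70,-80,-90,-100):
    Rn=R@E_('z',np.radians(a)); T=Rn@Bt; up=T[2]
    ps=pad+[0,0,45]-Rn@(ht+Bt@S)
    x=ik(np.array([.3,.3,1.7,.1,1.5,.4]),ps,Rn,500)
    print(a,'tilt',np.arccos(up[2]),'dh',np.degrees(np.arctan2(-up[1],-up[0])),'tcp',ps,'q',x,np.linalg.norm(fk(x,k)[0]-ps))
    print((ps+(ht+C@Bt.T)@Rn.T).round(0).tolist())
E
```

```text
handle in tool [ 49.48   -0.936 -16.089] spout pred [ 432.91  -151.024  198.954] meas 418.3 -150.7 207.5
-70 tilt 0.5241423380278263 dh 141.6198592069961 tcp [457.005 145.583 305.721] q [0.11  0.215 1.737 0.295 1.479 0.874] 2.2753221467215693e-06
[[523.0, 151.0, 210.0], [476.0, 157.0, 213.0], [591.0, 197.0, 237.0], [500.0, 300.0, 296.0], [405.0, 237.0, 258.0], [591.0, 174.0, 276.0], [405.0, 214.0, 297.0]]
-80 tilt 0.5751201107588285 dh 136.5272826068241 tcp [455.965 134.025 302.808] q [0.089 0.214 1.745 0.289 1.478 0.679] 9.23803983494487e-10
[[524.0, 156.0, 211.0], [476.0, 153.0, 212.0], [583.0, 209.0, 243.0], [474.0, 293.0, 302.0], [392.0, 218.0, 257.0], [585.0, 185.0, 281.0], [394.0, 194.0, 295.0]]
-90 tilt 0.6219514874751243 dh 131.3814061215942 tcp [456.915 122.629 299.293] q [0.068 0.217 1.749 0.283 1.476 0.484] 3.693934487457667e-11
[[525.0, 160.0, 212.0], [478.0, 150.0, 210.0], [573.0, 220.0, 250.0], [449.0, 283.0, 307.0], [382.0, 198.0, 255.0], [577.0, 194.0, 286.0], [386.0, 172.0, 291.0]]
-100 tilt 0.6642111551375488 dh 126.17658417533535 tcp [459.826 111.739 295.282] q [0.049 0.224 1.749 0.277 1.474 0.29 ] 2.1676709729786784e-09
[[524.0, 164.0, 213.0], [479.0, 147.0, 209.0], [560.0, 229.0, 256.0], [426.0, 268.0, 311.0], [376.0, 177.0, 251.0], [567.0, 202.0, 291.0], [382.0, 150.0, 286.0]]
```

Run:
```python
from fin import *
from scipy.optimize import minimize_scalar
s=manip.state();R=rot(s);p=np.array(s['tcp_pos']); d=np.load('t.npz');Bt=d['Bt']
v=np.array([-70.7,-21.7,-73.9])
g=p-8*R[:,2]
def T(de): return R@Bt@E_('x',de)
f=lambda de: np.linalg.norm(T(de)@S-v)**2+np.linalg.norm(g-T(de)@[0,47,0]-np.array([489,-129,281.4]))**2
r=minimize_scalar(f,bounds=(-.5,.5),method='bounded'); de=r.x; print('droop',de,r.fun**.5)
B2=Bt@E_('x',de); h2=R.T@(g-T(de)@[0,47,0]-p); np.savez('t2.npz',Bt=B2,ht=h2,R=R)
for a in range(0,-181,-20):
    up=(R@E_('z',np.radians(a))@B2)[2]; print(a,'tilt',np.arccos(up[2]).round(2),'dh',np.degrees(np.arctan2(-up[1],-up[0])).round(0))
```

```text
droop 0.19547504220645345 7.233259157276044
0 tilt 0.21 dh -115.0
-20 tilt 0.26 dh -147.0
-40 tilt 0.33 dh -171.0
-60 tilt 0.39 dh 169.0
-80 tilt 0.46 dh 153.0
-100 tilt 0.52 dh 137.0
-120 tilt 0.56 dh 123.0
-140 tilt 0.59 dh 109.0
-160 tilt 0.61 dh 95.0
-180 tilt 0.6 dh 81.0
```

Run:
```python
from conv import *
p=np.array(manip.state()['tcp_pos']);e=np.array([456,118,350.])
plan([p+(e-p)*i/13+[0,0,12*min(i,13-i)/3] for i in range(1,14)],[-8]*13,1,7)
```

```text
1 -1.2 -1.8 -0.4 -8;1 -0.7 -1.8 -0.4 -8;1 -0.5 -1.8 -0.4 -8;1 -0.2 -1.9 -0.4 -8;1 0 -1.9 -0.4 -8;1 0.3 -1.8 -0.4 -8;1 0.6 -1.7 -0 -8;
1 0.9 -1.4 0.3 -8;1 1.2 -1.3 0.3 -8;1 1.2 -1.1 0.3 -8;1 1.4 -0.9 0.4 -8;1 1.6 -0.8 0.3 -8;1 1.6 -0.5 0.3 -8;
end [455.676 118.213 350.27 ] [-0.299  0.258 -0.919] psi -11.808310599196783 [0.061 0.173 1.69  0.28  1.577 0.262] jmin [-0.308  0.169  1.69   0.156  1.55   0.262] jmax [0.061 0.241 1.728 0.28  1.608 1.575]
```

Request:
play_rows:
  motion: "1 -1.2 -1.8 -0.4 -8;1 -0.7 -1.8 -0.4 -8;1 -0.5 -1.8 -0.4 -8;1 -0.2 -1.9 -0.4 -8;1 0 -1.9 -0.4 -8;1 0.3 -1.8 -0.4 -8;1 0.6 -1.7 0 -8"
  newtons: 120

```text
time_s: 24.75
tcp_pos: [448.9, 18.1, 345.2]
eef_rot: [-0.165, 0.949, 0.241, -0.115]
contact_force: [1.0, -0.5, -4.0]
finger_gap: 0.194
gripper_force: 113.7
```

Request:
play_rows:
  motion: "1 0.9 -1.4 0.3 -8;1 1.2 -1.3 0.3 -8;1 1.2 -1.1 0.3 -8;1 1.4 -0.9 0.4 -8;1 1.6 -0.8 0.3 -8;1 1.6 -0.5 0.3 -8;1 0 0 0 0;1 0 0 0 0"

```text
time_s: 25.55
tcp_pos: [454.7, 120.7, 350.8]
eef_rot: [-0.198, 0.771, 0.604, -0.039]
contact_force: [-0.4, -1.0, -3.9]
finger_gap: 0.195
gripper_force: 113.9
```

```bash
cat > look.py <<'E'
from fin import *
import sys
s=manip.state();R=rot(s);p=np.array(s['tcp_pos']);rows([],[]);print('gap',s['finger_gap']*85,s['gripper_force'])
d=np.load('t2.npz'); print('pred spout',p+R@(d['ht']+d['Bt']@S),'handle',p+R@d['ht'],'tilt',np.arccos((R@d['Bt'])[2,2]))
T=['tote_handle','tote_spout','bush0_c']; F=[]
for n in ('scene','side'):
    c=shot(n); print(n); pp(T,c,1); pp(['bush0_c'],c,5)
    h=proj(c,p)[0].astype(int); v=max(0,h[1]-50);u=max(0,h[0]-75)
    F.append(cv2.resize(c['image'][v:v+150,u:u+150,::-1],(400,400),interpolation=3))
cv2.imwrite(f'pics/{sys.argv[1]}.png',np.hstack(F))
E
python3 look.py l2
```

```text
t 25.55 tcp [454.683 120.675 350.785] z [-0.299  0.257 -0.919] psi -11.9 j [0.06 0.17 1.69 0.28 1.58 0.26]
gap 16.57014001435632 113.9432901609689
pred spout [490.146 150.162 274.891] handle [472.247 159.794 374.967] tilt 0.5262270025350567
scene
tote_handle [460.4 198.3 299.3] 0.53
tote_spout [493.8 152.7 275.4] 0.89
bush0_c [484.8 152.4 285. ] 0.56
bush0_c [484.8 152.4 285. ] 0.56
side
tote_handle [474.6 166.4 373.1] 0.6
tote_spout [492.5 153.9 273.1] 0.56
bush0_c [495.1 321.  167.5] 0.24
bush0_c [495.1 321.  167.5] 0.24
```

View pics/l2.png

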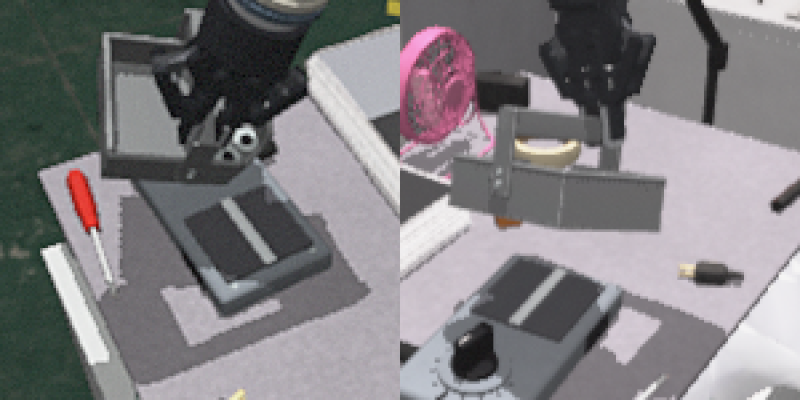

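The tilt is 0.53 rad as predicted, the measured spout agrees with the prediction within 5 mm, and the visible bushes lie at the spout corner. Now I'll lower it over the pad with a slight extra turn.

Run:
```python
from fin import *
s=manip.state();R=rot(s);p=np.array(s['tcp_pos']);d=np.load('t2.npz')
Rn=R@E_('z',np.radians(-8)); up=(Rn@d['Bt'])[2]; print(np.arccos(up[2]),np.degrees(np.arctan2(-up[1],-up[0])))
ps=pad+[0,0,45]-Rn@(d['ht']+d['Bt']@S)-[3,3,0]
print((ps+(d['ht']+C@d['Bt'].T)@Rn.T).round(0).tolist())
plan([p+(ps-p)*i/4 for i in range(1,5)],[-8,0,0,0],1)
```

```text
0.5456455815237766 128.54924784246737
[[519.0, 166.0, 213.0], [480.0, 138.0, 210.0], [536.0, 243.0, 248.0], [394.0, 252.0, 296.0], [371.0, 145.0, 247.0], [548.0, 223.0, 286.0], [383.0, 125.0, 286.0]]
1 -0.1 0.5 1.4 -8;1 -0.4 0.7 1.3 0;1 -0.4 0.7 1.2 0;1 -0.3 0.7 1.3 0;
end [463.655 117.752 291.517] [-0.299  0.258 -0.919] psi -3.5387924674233924 [0.059 0.234 1.745 0.281 1.466 0.089] jmin [0.059 0.185 1.706 0.28  1.466 0.089] jmax [0.063 0.234 1.745 0.281 1.548 0.117]
```

Request:
play_rows:
  motion: "1 -0.1 0.5 1.4 -8;1 0.8 0 0 0;1 -0.8 0 0 0;1 0 0.8 0 0;1 0 -0.8 0 0;1 -0.4 0.7 1.3 0;1 -0.4 0.7 1.2 0;1 -0.3 0.7 1.3 0"

```text
time_s: 26.85
tcp_pos: [461.9, 120.4, 290.3]
eef_rot: [-0.2, 0.727, 0.656, -0.025]
contact_force: [0.8, 0.3, -3.7]
finger_gap: 0.163
gripper_force: 118.0
```

Request:
play_rows:
  motion: "1 0 0 0 0;1 0 0 0 0;1 0 0 0 0;1 0 0 0 0;1 0 0 0 0"

```text
time_s: 27.35
tcp_pos: [462.1, 120.6, 292.4]
eef_rot: [-0.2, 0.727, 0.657, -0.024]
contact_force: [-0.2, -0.2, -3.4]
finger_gap: 0.163
gripper_force: 118.1
```

```bash
python3 look.py l3
python3 - <<'E'
from fin import *
s=manip.state();R=rot(s);M=np.eye(4);M[:3,:3]=R;M[:3,3]=s['tcp_pos'];d=np.load('t2.npz')
c=shot('wrist'); P=M@np.array(c['T_tool_cam'])
sp=M[:3,3]+R@(d['ht']+d['Bt']@S); print('spout px',proj(c,sp,P),'corners',proj(c,M[:3,3]+(d['ht']+C@d['Bt'].T)@R.T,P).round(0).tolist())
pp(['bush0_c'],c,6);pp(['tote_spout','tote_handle','pad'],c)
im=cv2.imread('pics/l3.png'); w=cv2.resize(c['image'][:,:,::-1],(400,300)); o=np.zeros((600,800,3),np.uint8); o[:400]=im[:400]; 
o=np.zeros((300,800,3),np.uint8); o[:,:400]=w; o[:,400:700]=cv2.resize(im[:,:400],(300,300)); cv2.imwrite('pics/final.png',o)
E
```

```text
t 27.35 tcp [462.092 120.622 292.385] z [-0.298  0.258 -0.919] psi -3.5 j [0.06 0.23 1.74 0.28 1.47 0.09]
gap 13.866238054300641 118.09037721483037
pred spout [496.022 157.856 219.245] handle [473.561 160.531 318.829] tilt 0.5453584439239049
scene
tote_spout [494.2 153.7 208.1] 0.58
side
tote_handle [472.2 166.6 310. ] 0.91
tote_spout [492.8 153.1 208.7] 0.7
bush0_c [472.  168.1 307.1] 0.2
bush0_c [472.  168.1 307.1] 0.2
spout px [[345.898 177.249]] corners [[383.0, 155.0], [321.0, 204.0], [418.0, -14.0], [96.0, -14.0], [140.0, 204.0], [470.0, -15.0], [114.0, 249.0]]
bush0_c [479.4 150.2 222.1] 0.96
bush0_c [447.3 192.1 239.5] 0.56
tote_spout [494.4 153.1 210.5] 0.62
tote_handle [471.7 164.9 308.1] 0.89
```

View pics/final.png

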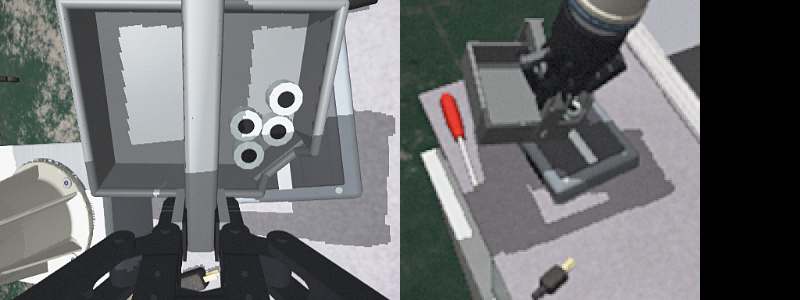

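The wrist view shows all four bushes clustered at the spout corner, at (246,125), (248,155), (278,130) and (286,98), within about 45 mm of the spout. The tote slipped about 10 mm in the shake, so I'll hold for a moment and check that it's stable before handing in.

Request:
play_rows:
  motion: "1 0 0 0 0;1 0 0 0 0;1 0 0 0 0;1 0 0 0 0;1 0 0 0 0;1 0 0 0 0;1 0 0 0 0;1 0 0 0 0"
  newtons: 120

```text
time_s: 28.9
tcp_pos: [461.9, 120.6, 291.9]
eef_rot: [-0.2, 0.727, 0.657, -0.025]
contact_force: [0.4, 0.6, -3.2]
finger_gap: 0.165
gripper_force: 118.1
```

Run:
```python
from fin import *
s=manip.state();print(s['finger_gap'],s['contact_force'])
for n in ('scene','side','wrist'):
    c=shot(n);print(n);pp(['tote_spout','tote_handle'],c)
pp(['bush0_c'],c,4)
```

```text
0.1645230852693418 [ 0.413  0.643 -3.249]
scene
tote_spout [494.2 150.6 211.2] 0.74
tote_handle [470.4 166.3 308.6] 0.82
side
tote_spout [491.3 154.6 209.7] 0.71
tote_handle [472.5 165.6 304.2] 0.97
wrist
tote_spout [494.1 149.9 212.2] 0.76
tote_handle [471.6 167.5 309.5] 0.98
bush0_c [477.2 150.2 223. ] 0.64
bush0_c [446.9 191.1 237.2] 0.36
bush0_c [475.8 172.3 228.3] 0.35
```

Run:
```python
from fin import *
s=manip.state();R=rot(s);M=np.eye(4);M[:3,:3]=R;M[:3,3]=s['tcp_pos'];d=np.load('t2.npz')
c=shot('wrist'); P=M@np.array(c['T_tool_cam']); im=cv2.cvtColor(c['image'],cv2.COLOR_RGB2GRAY)
sp=np.array([493.3,152,211]);h=np.array([471.7,166.5,308]);B=R@d['Bt']
# refine droop by handle-spout vector
from scipy.optimize import minimize_scalar
de=minimize_scalar(lambda e:np.linalg.norm(B@E_('x',e)@S-(sp-h)),bounds=(-.4,.4),method='bounded').x
T=B@E_('x',de); print('extra rot',de,'tilt',np.arccos(T[2,2]),'dh',np.degrees(np.arctan2(-T[2,1],-T[2,0])))
for u in ((286,98),(246,125),(248,155),(278,130)):
    o,dd=ray(c,u[0]*1.28,u[1]*1.28,P)
    n=T[:,2]; X=o+dd*((sp+14*n-o)@n)/(dd@n); X-=7*n; t=T.T@(X-sp); print(u,X,'dist',np.linalg.norm(X-sp),'tote xy',t[:2]+S[:2])
print('proj spout',proj(c,sp,P)*.78125)
for r in manip.pinpoint('bush0_c',c)[:4]: print(proj(c,r['centre'],P)*.78125,r['score'])
```

```text
extra rot 0.1392743845248974 tilt 0.44448265410269955 dh 138.77106968303673
(286, 98) [506.598 188.163 227.217] dist 41.804544084324796 tote xy [-58.723  -2.382]
(246, 125) [478.562 171.189 230.236] dist 30.91064745215264 tote xy [-32.248  17.173]
(248, 155) [477.783 148.697 222.569] dist 19.634837136719323 tote xy [-35.294  40.753]
(278, 130) [500.166 166.272 221.574] dist 19.043832199730897 tote xy [-55.739  20.931]
proj spout [[268.08  145.446]]
[[252.511 151.251]] 0.74
```

```bash
python3 -c "
from m import *
print(manip.close_job())"
```

```text
the job is handed in; nothing more can be done
None
```

The job is handed in, with no verdict returned. By my last measurements the dial is at the long mark, and the tote is held at about 0.44 rad tilt with its spout about 38 mm above the pad and 9 mm from its middle; all four bushes are within 42 mm of the spout.

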